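Shut and bolt the specimen carrier

ROBOT

A 6-joint arm with a two-finger parallel gripper is mounted at the origin on a cart in front of the work surface, level with it; the furniture and walls round the work are solid. World frame = base frame: x ahead of the robot, y to its left, z up, the work surface at z = 0. Lengths are in m, angles in rad, forces in N, time in s.
With the tool pointing down it reaches from about 0.375 to 0.9 m from the base axis. Payload 3.1 kg.
Tool frame: the origin (TCP) lies on the front face of the gripper's body, between the roots of the fingers; the fingertips stand 70 mm ahead of it and the grasp point (between the pads) lies 51 mm ahead of it; z points along the fingers, y is the line along which they close (so a half turn about z gives the same grasp; the last joint's range is limited). The gripper opens to 87 mm and grips with 3 to 60 N. Pads are 19 mm wide; open, the fingers measure 117 mm over their backs; the gripper's body (75 mm by 190 mm) begins 51 mm behind the grasp point.
Start: joints at [-1.486, 0.527, 1.433, -0, 1.181, -0.178], TCP at [0.162, -0.604, 0.292] pointing down, gripper open.
Joint ranges: [-3.08, 3.08], [-0.75, 2.2], [0.22, 2.44], [-1.43, 4.57], [0, 2.65], [-2.85, 2.85]. Speed limits (rad/s): [2.79, 2.79, 3.14, 3.14, 3.14, 3.14].

INTERFACE

Orientations are given as a unit quaternion [x, y, z, w].
In Python, from rig import robot, cams, ticket gives the robot as it stands. The module is installed in compiled form; this text tells all that it offers.
- The arm moves only by the shell command python3 -m crank 'ROWS' [FORCE]. ROWS is JSON, a list of rows, each a list of 7 numbers: the shift along the tool's x, y, z in cm, then the turn, a rotation vector about the tool's x, y, z in rad, then the closure, from 0 (fully open) to 1 (shut). A call has 1 to 5 rows; each row shifts and turns the commanded pose from where the row before left it, along the tool's axes as they then stand; what a row does not reach is not made up. A row lasts 1/8 s, in which the tool goes at most 62.5 mm and 10.7 degrees, less where a joint would pass 70% of its speed; a pose out of reach is approached as far as the arm can. A call is refused whole if a number of a shift passes 6.25 or a number of a turn 0.188, either way. A call with a gripper value outside its range is refused whole. The fingers move at their own pace and stop on an object; FORCE is the grip in N (left out, the last holds). Time passes only in rows, so rows that do not move let the fingers close. It gives the time, the measured TCP pose, the force, the opening and the grip force at its end, in the units of the state.
- robot.get_obs(): the state, without advancing time (a new reading comes with each control period).
- cams.camera(name): name is "scene" or "top" or "wrist"; returns the picture (420x560x3 uint8, red, green, blue); there is no depth.
- cams.camera_info(name): a dict with "intrinsics" (3x3 intrinsics, pixels), "pose" (4x4, takes a point from camera to world coordinates). Camera axes: x right, y down, z forward; pixel columns grow to the right and rows downward; lengths in m; the calibration is good to about 2 mm. A picture is of the moment at which its call begins: read the wrist's pose just before it. camera_info takes no time and is no camera call; for the wrist camera it gives the pose at the moment of the call.
- ticket.hand_in(): hands the job in; it is judged then, once.
The state is a dict: "time": time; "q": joint angles; "joint_velocities": joint speeds; "joint_torque": joint torques, N m; "position": TCP position; "tool_rot": TCP orientation; "ft_force": force on the tool from outside, world axes, zero at the start; "moment": the same for the moment, N m; "grip_width": finger opening in m; "grip_force": force on a finger pad.
Only numpy, scipy, OpenCV 4.12 (cv2) and the standard library are available. Lean on these libraries where they do the work, as an engineer would, in place of code of your own. Each camera call takes 0.05 s, during which the arm holds its last target. There are 200 camera calls.

TASK

Close the specimen carrier for the courier: press its blue lid fully shut, then hold the red spring catch down with one fingertip while the other fingertip pushes the black lug, sliding the bolt all the way home through the keeper on the lid, and only then let the catch spring back up so that it locks the bolt. Touch, press and push only: pinch, lift and carry nothing, keep the carrier where it stands and leave the things round it alone.

Things in the scene. Friction and masses are not known exactly. Their poses are not given: they have to be found in the camera images.
- carrier: white specimen carrier, 220 (x) x 320 (y) x 110 mm high, 4.5 kg, loose on rubber feet. Origin: centre of underside; x to the far wall with the lid hinge, y to its left end, z up. Fixed deck at z = 110 mm, y +20 to +160 mm, holds the bolt (bar along y at x = -35 mm) and catch; blue lid at y -158 to +18 mm. Besides lug, pad and the raised pawl (y = 48 mm) all on the deck is under 22 mm high
- lid (a joint): hinge of the blue lid, along the carrier's y at its x = +105 mm, z = 110 mm. 0 = fully shut, its top then level with the deck; grows as the near edge rises; it starts ajar. A friction hinge: the lid stays where it is left, and about 1 to 6 N down on its near part shuts it
- lid_press (a point): point on the top of the blue lid (212 mm deep, 176 mm wide, 10 mm thick), 165 mm from the hinge line, on the middle of its width; a good place to press. Moves with the lid
- bolt (a joint): travel of the bolt, a 12 mm square bar: 0 = withdrawn, grows along the carrier's -y to the end stop at 0.0345 m, where it stands through the keeper, a steel staple 27 wide and 23 mm high on the lid's left edge. Slides with 2 to 4 N. Near 0 and above 0.0325 m the catch's pawl can drop into a notch and lock it. It cannot enter the keeper unless the lid is shut
- bolt_lug: black upright push lug on the bolt, 22 (x) x 12 (y) x 45 mm high, round top; origin: centre of its foot, on the bar, 17 mm above the deck; axes as the carrier's. Moves with the bolt; is pushed along the carrier's -y by a finger standing on its +y side
- lug_top (a point): top of the black lug, 62 mm above the deck
- catch (a joint): spring safety catch, a rocker on a pin along the carrier's y at x = -15 mm, 12 mm above the deck. 0 = up; grows as the pad is pressed, to a stop at 0.32 rad; above 0.2 rad its pawl is clear of the bolt. Springs back up when let go, but rests on the bar (about 0.19 rad) where there is no notch
- catch_pad: red ribbed finger pad of the catch, 26 (x) x 88 (y, along the bolt) x 4 mm, at carrier x = +17, y = +94 mm; origin: centre of its top face, 32 mm above the deck, about 10 mm lower and tilted when fully pressed. 52 mm from the bolt's centre line. 2 to 3 N at first, 4 to 7 N at the bottom. A fingertip can slide along it for the bolt's whole travel, clear of the guide straps
- stain_bottle: white bottle with a red cap, 43 mm diameter, 85 mm high, bystander; origin at the centre of its underside
- loose_cup: sample cup with a red lid, 58 mm diameter, 68 mm high, bystander; origin at the centre of its underside
- red_marker: red and white marker lying down, 130 mm long, 13 mm thick, bystander; origin at its middle, underside
- bench_timer: small white timer, 62 x 66 x 17 mm, lying flat, bystander; origin at the centre of its underside

How it is judged:
On the way, in this order (a step that is already met when the one before it is completed fails the run):
1. the lid is pressed fully shut while the bolt is still withdrawn (value of joint lid below 0.03 rad and value of joint bolt below 0.005 m), for 0.2 s.
2. a finger holds the catch down while a finger slides the bolt on its way (value of joint bolt between 0.006 and 0.03 m and contact force between the fingers and catch_pad above 0.5 N and contact force between the fingers and bolt_lug above 0.3 N), for 0.05 s.
3. the bolt is home with the catch still held down by a finger (value of joint bolt above 0.032 m and value of joint catch above 0.1 rad and contact force between the fingers and catch_pad above 0.5 N), for 0.05 s.
At the end, for the whole second after the job is handed in: the lid is shut (under 0.03 rad), the bolt is home through the keeper (over 31.5 mm of its 34.5 mm), the catch has sprung back up into the notch (under 0.06 rad), and the carrier stands level and still (value of joint lid below 0.03 rad and value of joint bolt above 0.0315 m and value of joint catch between -0.05 and 0.06 rad and linear speed of carrier below 0.02 m/s and angle between carrier's own z axis and vertical below 0.03 rad); the robot touches nothing.
It fails at once if the carrier is shoved, lifted or tipped (over 20 mm, or 0.08 rad) (distance of carrier from where it was at the start of the episode above 0.02 m or angle between carrier's own z axis and vertical above 0.08 rad).
It fails at once if a bystander is moved or picked up (over 20 mm) (distance of any of stain_bottle, loose_cup, red_marker, bench_timer from where it was at the start of the episode above 0.02 m).
It also fails if it takes over 45 s, if anything falls off the work surface, if the arm or the gripper's body presses on something with over 40 N, if the wrist force passes 120 N, or if a joint passes its speed limit or range.

## Working session

There is one attempt and no reset: what is moved stays moved. The work goes in short steps, Python scripts to look and compute and a shell command to move; the robot and the scene stay as the last step left them, time stands still between calls to the robot, and variables do not carry over. Pictures are saved under pics/ and viewed, at most 10 in all, crops included, and the job is handed in when it is done.

```bash
mkdir -p pics; python3 - <<'E'
from rig import robot,cams
import cv2,numpy as np
o=robot.get_obs();print(o['time'],o['position'],o['tool_rot'],o['grip_width'])
for n in ['scene','top']:
    i=cams.camera_info(n);print(n,np.round(i['intrinsics'],1).tolist(),np.round(i['pose'],3).tolist())
    cv2.imwrite(f'pics/{n}0.png',cams.camera(n)[:,:,::-1])
E
```

```text
0.0 [ 0.16233499 -0.60292853  0.29127147] [ 9.91376911e-01  1.31036690e-01  4.15955608e-05 -1.09742701e-03] 0.0874159271547617
scene [[513.6, 0.0, 270.7], [0.0, 513.6, 209.3], [0.0, 0.0, 1.0]] [[0.196, -0.396, 0.897, -0.516], [-0.98, -0.061, 0.187, -0.274], [-0.02, -0.916, -0.4, 0.603], [0.0, 0.0, 0.0, 1.0]]
top [[407.6, 0.0, 281.7], [0.0, 407.6, 214.5], [0.0, 0.0, 1.0]] [[0.027, -0.998, 0.055, 0.475], [-0.999, -0.025, 0.03, -0.086], [-0.029, -0.056, -0.998, 0.991], [0.0, 0.0, 0.0, 1.0]]
```

View pics/scene0.png

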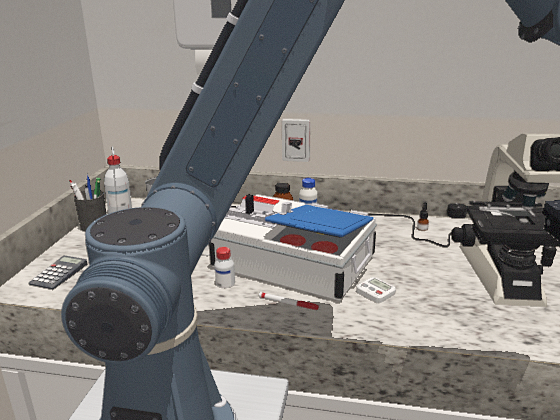

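View pics/top0.png

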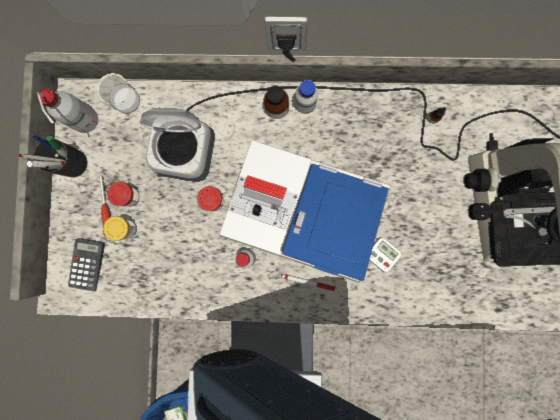

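The scene view shows the carrier with the lid ajar, the black lug at about (249,203) and the red pad at (262,200). In the top view the pad is at (264,190), the lug at (257,210), the deck's left corners at (255,142) and (222,238), the bottle cap at (243,259), the cup at (209,198), the marker at (308,283) and the timer at (386,254).

```bash
cat > h.py <<'E'
import cv2,numpy as np
from rig import robot,cams
from scipy.spatial.transform import Rotation as R
def ray(n,uv,info=None):
    i=info or cams.camera_info(n);P=np.array(i['pose']);d=np.linalg.inv(i['intrinsics'])@[uv[0],uv[1],1]
    return P[:3,3],P[:3,:3]@d
def plane(n,uv,z,info=None):
    o,d=ray(n,uv,info);return o+d*(z-o[2])/d[2]
def tri(a,b):
    (o1,d1),(o2,d2)=a,b;d1=d1/np.linalg.norm(d1);d2=d2/np.linalg.norm(d2)
    s=np.linalg.lstsq(np.c_[d1,-d2],o2-o1,rcond=None)[0]
    p,q=o1+s[0]*d1,o2+s[1]*d2;return (p+q)/2,np.linalg.norm(p-q)
def red(rgb):
    h=cv2.cvtColor(rgb,cv2.COLOR_RGB2HSV);return (((h[...,0]<8)|(h[...,0]>172))&(h[...,1]>130)&(h[...,2]>70)).astype(np.uint8)
def blob(m,c,r):
    """mask blob pixels within r px of c, largest"""
    w=np.zeros_like(m);cv2.circle(w,(int(c[0]),int(c[1])),r,1,-1);n,l,s,ce=cv2.connectedComponentsWithStats(m*w)
    k=1+np.argmax(s[1:,4]);return ce[k],s[k],(l==k).astype(np.uint8)
E
python3 - <<'E'
from h import *
t=cv2.imread('pics/top0.png')[:,:,::-1].copy();s=cv2.imread('pics/scene0.png')[:,:,::-1].copy()
ct,st,mt=blob(red(t),(264,190),26);cs,ss,_=blob(red(s),(262,200),22)
print('pad px',ct,st,cs,ss)
print('pad top@.142',plane('top',ct,.142),'tri',tri(ray('top',ct),ray('scene',cs)))
r=cv2.minAreaRect(cv2.findContours(mt,0,1)[0][0]);b=cv2.boxPoints(r)
bw=np.array([plane('top',p,.142)[:2] for p in b]);print(bw.round(3).tolist())
e=max([bw[1]-bw[0],bw[2]-bw[1]],key=np.linalg.norm);print('len',np.linalg.norm(e),'ang y axis',np.degrees(np.arctan2(e[1],e[0])))
c1,c2=plane('top',(255,142),.11),plane('top',(222,238),.11);print('left edge',c1,c2,np.degrees(np.arctan2(*(c1-c2)[[1,0]])))
bl=lambda i:(i.max(2)<60).astype(np.uint8)
lt,a,_=blob(bl(t),(257,210),10);ls,c,_=blob(bl(s),(249,203),16);print('lug',lt,a,ls,c,plane('top',lt,.172),tri(ray('top',lt),ray('scene',(c[0]+c[2]/2,c[1]+1))))
for n,p,z in [('bottle',(243,259),.085),('cup',(209,198),.068),('marker',(308,283),.01),('timer',(386,254),.017),('microscope',(470,210),.15)]: print(n,plane('top',p,z))
out=np.hstack([cv2.resize(t[130:290,200:400],(400,320),interpolation=2),cv2.resize(s[180:280,200:325],(400,320),interpolation=2)])
cv2.imwrite('pics/crop0.png',out[:,:,::-1])
E
```

```text
pad px [264.64668094 186.78586724] [244 176  42  23 467] [264.68644068 199.80508475] [253 196  26   9 118]
pad top@.142 [ 0.57880227 -0.02286715  0.142     ] tri (array([ 0.58022656, -0.02682166,  0.13720423]), np.float64(0.008768144698458071))
[[0.58, 0.021], [0.603, 0.014], [0.577, -0.067], [0.555, -0.06]]
len 0.08523103705872932 ang y axis -107.15922317647724
left edge [0.68083389 0.00355071 0.11      ] [0.46904444 0.06875543 0.11      ] -17.112300718045088
lug [256.37288136 209.59322034] [253 205   8  10  59] [249.16541353 203.86466165] [246 194   8  20 133] [ 0.52849027 -0.00972903  0.172     ] (array([ 0.52865148, -0.00924892,  0.16891813]), np.float64(0.0003965645270099789))
bottle [0.42366623 0.02471376 0.085     ]
cup [0.55915873 0.10915732 0.068     ]
marker [ 0.36695522 -0.12334458  0.01      ]
timer [ 0.44125244 -0.30546932  0.017     ]
microscope [ 0.5400433  -0.44446974  0.15      ]
```

View pics/crop0.png

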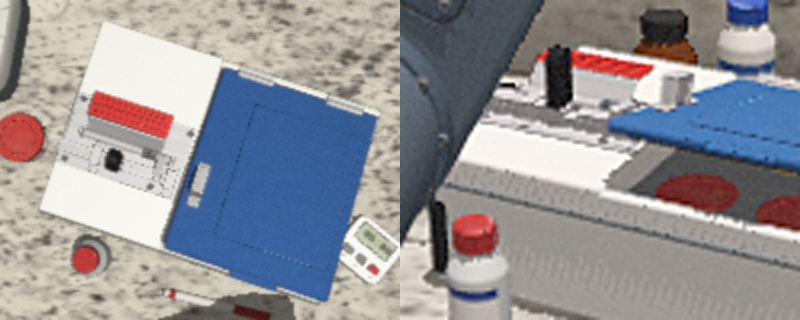

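The crop gives a carrier yaw of about -17°, with the lug at carrier y ≈ 92 mm and 52 mm from the pad, which matches the text. I'm setting out for the lid.

```bash
python3 -m crank '[[3,-5,0,0,0,0,0.54],[3,-5,0,0,0,0,0.54],[3,-5,0,0,0,0,0.54],[3,-5,0,0,0,0,0.54],[4.7,-2.6,0,0,0,0,0.54]]' && python3 -m crank '[[4.7,-2.6,0,0,0,0,0.54],[4.7,-2.6,0,0,0,0,0.54],[4.7,-2.6,0,0,0,0,0.54],[4.7,-2.6,0,0,0,0,0.54],[4.7,-2.6,0,0,0,0,0.54]]' && python3 -m crank '[[0,0,0,0,0,-0.168,0.54],[0,0,0,0,0,-0.168,0.54],[0,0,0,0,0,-0.168,0.54],[0,0,0,0,0,-0.168,0.54],[0,0,0,0,0,-0.168,0.54]]' && python3 -m crank '[[0,0,0,0,0,-0.168,0.54],[0,0,0,0,0,0,0.54]]'
cat > where.py <<'E'
from h import *
O=np.array([.535,-.108,0]);C=R.from_euler('z',-17.1,degrees=True)
def show(tgt=None):
    o=robot.get_obs();T=R.from_quat(o['tool_rot']);p=np.array(o['position']);tip=p+T.apply([0,0,.07])
    print('t',round(o['time'],2),'tip carrier mm',(C.inv().apply(tip-O)*1e3).round(1),'tool y in C',C.inv().apply(T.apply([0,1,0])).round(3),'tool x in C',C.inv().apply(T.apply([1,0,0])).round(3),'z',C.inv().apply(T.apply([0,0,1])).round(3),'F',np.round(C.inv().apply(o['ft_force']),2),'w',round(o['grip_width'],4))
    if tgt is not None: print('shift cm tool', (T.inv().apply(O+C.apply(np.array(tgt)/1e3)-tip)*100).round(2))
E
python3 - <<'E'
from where import *
show([-60,-70,190])
i=cams.camera_info('wrist');cv2.imwrite('pics/w1.png',cams.camera('wrist')[:,:,::-1]);print(np.round(i['pose'],3).tolist())
cv2.imwrite('pics/s1.png',cams.camera('scene')[:,:,::-1])
E
```

```text
time: 0.72
position: [0.2644, -0.3388, 0.2919]
tool_rot: [0.991, 0.13, -0.0, -0.001]
ft_force: [0.4, -0.1, 0.5]
grip_width: 0.0457
grip_force: 0.0
time: 1.35
position: [0.4591, -0.1538, 0.2921]
tool_rot: [0.991, 0.131, -0.0, 0.0]
ft_force: [0.2, -0.8, 0.1]
grip_width: 0.0401
grip_force: 0.0
time: 1.98
position: [0.4579, -0.1551, 0.2919]
tool_rot: [0.85, 0.526, -0.0, -0.0]
ft_force: [0.5, -1.0, 0.7]
grip_width: 0.0401
grip_force: 0.0
time: 2.22
position: [0.4579, -0.1552, 0.292]
tool_rot: [0.805, 0.593, -0.0, -0.0]
ft_force: [-0.3, -0.8, 0.5]
grip_width: 0.04
grip_force: 0.0
t 2.23 tip carrier mm [-59.9 -67.7 222. ] tool y in C [ 1.    -0.003 -0.001] tool x in C [0.003 1.    0.   ] z [-0.001  0.    -1.   ] F [-0.05 -0.84  0.5 ] w 0.04
shift cm tool [-0.23 -0.01  3.2 ]
[[0.955, -0.283, -0.09, 0.483], [-0.297, -0.911, -0.286, -0.076], [-0.001, 0.3, -0.954, 0.384], [0.0, 0.0, 0.0, 1.0]]
```

View pics/w1.png

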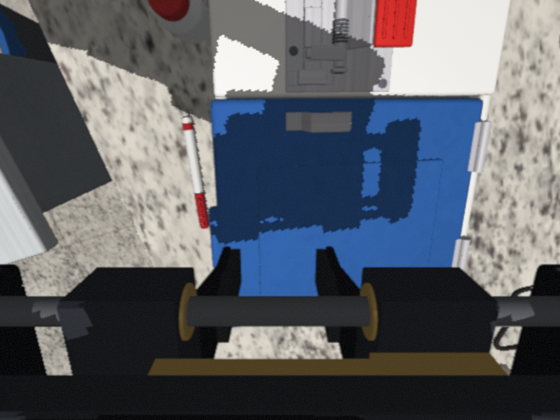

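The wrist view shows both fingers over the near part of the lid, with the keeper at (318,122) and the pad above it at (395,20). I'll press down and watch the force.

```bash
python3 -m crank '[[0,0,3,0,0,0,0.54],[0,0,2.5,0,0,0,0.54],[0,0,1.2,0,0,0,0.54],[0,0,1.2,0,0,0,0.54],[0,0,1.2,0,0,0,0.54]]' && python3 -m crank '[[0,0,0.8,0,0,0,0.54],[0,0,0.6,0,0,0,0.54],[0,0,0.4,0,0,0,0.54]]'; python3 -c "
from where import *
show([-60,-70,107])"
```

```text
time: 2.95
position: [0.4584, -0.1555, 0.2011]
tool_rot: [0.805, 0.593, 0.0, 0.0]
ft_force: [-0.4, 0.5, -0.0]
grip_width: 0.0398
grip_force: 0.5
time: 3.32
position: [0.4581, -0.1553, 0.183]
tool_rot: [0.805, 0.593, 0.0, 0.0]
ft_force: [0.1, 1.0, 1.8]
grip_width: 0.04
grip_force: 0.4
t 3.33 tip carrier mm [-59.5 -67.8 113. ] tool y in C [ 1.    -0.002  0.   ] tool x in C [0.002 1.    0.   ] z [ 0.  0. -1.] F [-0.22  0.93  1.8 ] w 0.04
shift cm tool [-0.22 -0.05  0.6 ]
```

```bash
python3 -m crank '[[0,0,0.3,0,0,0,0.54],[0,0,0.2,0,0,0,0.54],[0,0,0.2,0,0,0,0.54],[0,0,0,0,0,0,0.54]]'; python3 -c "
from where import *
show()"
```

```text
time: 3.82
position: [0.4581, -0.1553, 0.1797]
tool_rot: [0.805, 0.594, 0.0, 0.001]
ft_force: [-6.2, 3.0, 30.2]
grip_width: 0.0401
grip_force: 15.0
t 3.83 tip carrier mm [-59.5 -67.8 109.7] tool y in C [ 1.    -0.001  0.002] tool x in C [ 0.001  1.    -0.001] z [ 0.002 -0.001 -1.   ] F [-6.86  1.04 30.21] w 0.0401
```

The lid reads shut: firm resistance (30 N) at tip height 109.7 mm. I'm going up and over to the lug and pad.

```bash
python3 -m crank '[[0,0,0,0,0,0,0.54],[0,0,-1,0,0,0,0.54],[0,0,-5,0,0,0,0.54],[0,0,-4,0,0,0,0.54],[5,1.3,0,0,0,0,0.54]]' && python3 -m crank '[[5,1.3,0,0,0,0,0.54],[5,1.3,0,0,0,0,0.54],[4,1.2,0,0,0,0,0.54],[0,0,0,0.12,0,0,0.54],[0,0,0,0,0,0,0.54]]'; python3 - <<'E'
from where import *
show([-9,115,150])
i=cams.camera_info('wrist');cv2.imwrite('pics/w2.png',cams.camera('wrist')[:,:,::-1]);np.savez('w2.npz',**i)
cv2.imwrite('pics/t2.png',cams.camera('top')[:,:,::-1])
cv2.imwrite('pics/s2.png',cams.camera('scene')[:,:,::-1])
cv2.imwrite('pics/c2.png',np.hstack([cv2.imread('pics/w2.png')[:,80:480],cv2.imread('pics/s2.png')[:,80:480]]))
E
```

```text
time: 4.45
position: [0.4872, -0.1141, 0.2798]
tool_rot: [0.806, 0.591, 0.002, 0.004]
ft_force: [1.2, 0.1, -1.3]
grip_width: 0.0399
grip_force: 0.0
time: 5.08
position: [0.5644, 0.0112, 0.2758]
tool_rot: [0.803, 0.593, -0.035, -0.047]
ft_force: [0.0, -0.3, -0.4]
grip_width: 0.0399
grip_force: 0.0
t 5.08 tip carrier mm [-15.2 122.6 206.3] tool y in C [ 0.993 -0.001 -0.118] tool x in C [ 0.001  1.    -0.   ] z [-0.118  0.    -0.993] F [ 0.12 -0.27 -0.39] w 0.0399
shift cm tool [-0.76  1.28  5.51]
```

View pics/c2.png

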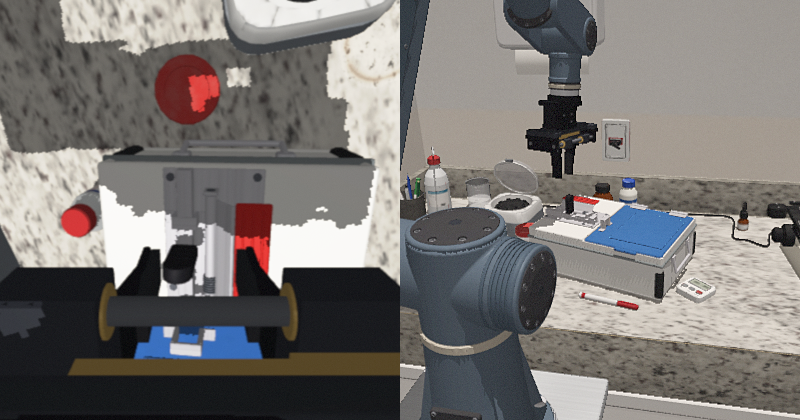

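The wrist view shows the lug top at about full-image (262,252) and the pad's left end at (333,204). The scene view shows the lid shut flat. I'll check the positions against these views.

```bash
python3 - <<'E'
from where import *
w=dict(np.load('w2.npz'));Cc=lambda p:(C.inv().apply(p-O)*1e3).round(1)
wi=cv2.imread('pics/w2.png')[:,:,::-1].copy();s=cv2.imread('pics/s2.png')[:,:,::-1].copy()
c,st,m=blob(red(wi),(333,225),40);print('pad px',st)
for u in [(st[0],st[1]),(st[0]+st[2],st[1])]: print('pad y+ corner@142 (expect 4/30,138)',Cc(plane('wrist',u,.142,w)))
bl=lambda i:(i.max(2)<50).astype(np.uint8)
ls,a,_=blob(bl(s),(250,204),16);lw,b,_=blob(bl(wi),(262,262),28);print('lug s',a,'w',b)
su=(a[0]+a[2]/2,a[1]+1)
for v in (b[1]+2,b[1]+8): 
  p,e=tri(ray('scene',su),ray('wrist',(b[0]+b[2]/2,v),w));print(Cc(p),e, Cc(plane('wrist',(b[0]+b[2]/2,v),.172,w)))
cs,ss,_=blob(red(s),(265,200),22);print('scene pad',cs,ss,Cc(plane('scene',cs,.142)))
cv2.imwrite('pics/c3.png',np.hstack([cv2.resize(wi[180:300,230:380],(400,320)),cv2.resize(s[180:260,220:320],(400,320))])[:,:,::-1])
E
```

```text
pad px [ 314  204   38   61 1803]
pad y+ corner@142 (expect 4/30,138) [  3.4 138.8 142. ]
pad y+ corner@142 (expect 4/30,138) [ 29.5 139.7 142. ]
lug s [246 194   8  20 128] w [243 245  34  38 990]
[-27.9 105.9 161.4] 0.015497827090538163 [-30.2 117.5 172. ]
[-28.7 103.5 162.6] 0.012078736857575254 [-30.3 113.3 172. ]
scene pad [264.82051282 199.82905983] [253 196  26   9 117] [ 10.9  80.7 142. ]
```

View pics/c3.png

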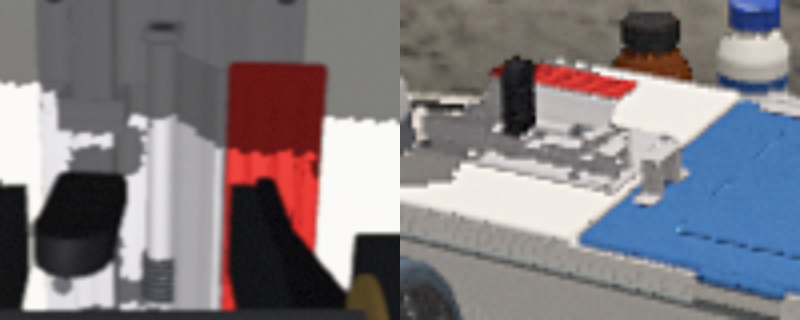

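The close-up shows the lug's +y face foot at about row 246 and its round top at about (260,270). The lid is flat with the keeper standing.

```bash
python3 - <<'E'
from where import *
w=dict(np.load('w2.npz'));Cc=lambda p:(C.inv().apply(p-O)*1e3).round(1)
print('foot +y face',Cc(plane('wrist',(263,246),.127,w)),'top centre',Cc(plane('wrist',(259,270),.172,w)),Cc(plane('wrist',(244,270),.172,w)),Cc(plane('wrist',(276,270),.172,w)))
show([-8,114,150])
E
```

```text
foot +y face [-35.8  98.1 127. ] top centre [-31.2 100.9 172. ] [-41.3 100.3 172. ] [-19.8 101.6 172. ]
t 5.22 tip carrier mm [-17.2 121.7 206.5] tool y in C [ 0.993 -0.002 -0.119] tool x in C [ 0.002  1.    -0.   ] z [-0.119  0.    -0.993] F [-0.07  0.21  0.04] w 0.0401
shift cm tool [-0.76  1.59  5.5 ]
```

```bash
python3 -m crank '[[-0.6,1.6,0,0,0,0,0.54],[0,0,3.5,0,0,0,0.54],[0,0,2,0,0,0,0.54],[0,0,0,0,0,0,0.54]]' && python3 -c "
from where import *
show([-8,114,136])" && python3 -m crank '[[0,0,0.5,0,0,0,0.54],[0,0,0.3,0,0,0,0.54],[0,0,0.2,0,0,0,0.54],[0,0,0,0,0,0,0.54]]' && python3 -c "
from where import *
show([-8,114,136])"
```

```text
time: 5.72
position: [0.5695, 0.0019, 0.2184]
tool_rot: [0.804, 0.592, -0.037, -0.049]
ft_force: [0.2, -0.9, 0.2]
grip_width: 0.0399
grip_force: 0.0
t 5.72 tip carrier mm [ -7.9 115.1 148.9] tool y in C [ 0.992 -0.003 -0.123] tool x in C [ 0.003  1.    -0.   ] z [-0.123 -0.    -0.992] F [ 0.43 -0.77  0.19] w 0.0399
shift cm tool [-0.11  0.15  1.28]
time: 6.22
position: [0.5707, 0.0025, 0.211]
tool_rot: [0.804, 0.593, -0.034, -0.046]
ft_force: [3.6, -1.9, 4.5]
grip_width: 0.0399
grip_force: 2.4
t 6.22 tip carrier mm [ -6.4 116.1 141.5] tool y in C [ 0.993 -0.002 -0.115] tool x in C [0.002 1.    0.   ] z [-0.115  0.    -0.993] F [ 3.98 -0.73  4.5 ] w 0.0399
shift cm tool [-0.22 -0.1   0.56]
```

```bash
python3 -m crank '[[0,0,0.3,0,0,0,0.54],[0,0,0.2,0,0,0,0.54],[0,0,0,0,0,0,0.54]]' && python3 -c "
from where import *
show([-8,114,136])"
```

```text
time: 6.6
position: [0.5713, 0.0025, 0.2064]
tool_rot: [0.804, 0.593, -0.033, -0.045]
ft_force: [5.4, -2.3, 6.7]
grip_width: 0.0401
grip_force: 3.6
t 6.6 tip carrier mm [ -5.6 116.3 136.8] tool y in C [ 0.994 -0.002 -0.111] tool x in C [0.002 1.    0.001] z [-0.111  0.001 -0.994] F [ 5.83 -0.59  6.69] w 0.0401
shift cm tool [-0.23 -0.23  0.11]
```

```bash
python3 -m crank '[[0,-0.1,0.2,0,0,0,0.54],[-0.4,0,0,0,0,0,0.54],[-0.4,0,0,0,0,0,0.54],[-0.3,0,0,0,0,0,0.54]]' && python3 -c "
from where import *
show()" && python3 -m crank '[[-0.3,0,0,0,0,0,0.54],[-0.3,0,0,0,0,0,0.54],[-0.3,0,0,0,0,0,0.54]]' && python3 -c "
from where import *
show()"
```

```text
time: 7.1
position: [0.5672, -0.0051, 0.2051]
tool_rot: [0.804, 0.592, -0.03, -0.047]
ft_force: [5.9, 7.0, 9.9]
grip_width: 0.0398
grip_force: 5.8
t 7.1 tip carrier mm [ -7.3 108.3 135.6] tool y in C [ 0.994 -0.003 -0.112] tool x in C [0.003 1.    0.007] z [-0.112  0.007 -0.994] F [3.55 8.37 9.93] w 0.0398
time: 7.48
position: [0.5645, -0.0134, 0.2052]
tool_rot: [0.804, 0.592, -0.031, -0.047]
ft_force: [6.1, 5.8, 10.2]
grip_width: 0.04
grip_force: 6.0
t 7.47 tip carrier mm [ -7.5  99.5 135.6] tool y in C [ 0.994 -0.002 -0.112] tool x in C [0.003 1.    0.007] z [-0.112  0.007 -0.994] F [ 4.11  7.36 10.18] w 0.04
```

```bash
python3 -m crank '[[-0.4,0,0,0,0,0,0.54],[-0.4,0,0,0,0,0,0.54],[-0.4,0,0,0,0,0,0.54],[-0.4,0,0,0,0,0,0.54],[-0.4,0,0,0,0,0,0.54]]' && python3 -c "
from where import *
show()" && python3 -m crank '[[-0.3,0,0,0,0,0,0.54],[-0.2,0,0,0,0,0,0.54],[-0.2,0,0,0,0,0,0.54]]' && python3 -c "
from where import *
show()"
```

```text
time: 8.1
position: [0.5584, -0.0326, 0.2052]
tool_rot: [0.804, 0.592, -0.031, -0.047]
ft_force: [6.8, 6.9, 11.0]
grip_width: 0.0397
grip_force: 6.0
t 8.1 tip carrier mm [ -7.6  79.4 135.7] tool y in C [ 0.994 -0.002 -0.112] tool x in C [0.003 1.    0.006] z [-0.112  0.007 -0.994] F [ 4.46  8.55 10.96] w 0.0397
time: 8.48
position: [0.5575, -0.0356, 0.2053]
tool_rot: [0.805, 0.59, -0.027, -0.05]
ft_force: [12.1, 21.7, 9.6]
grip_width: 0.0402
grip_force: 13.1
t 8.47 tip carrier mm [ -7.6  77.  135.7] tool y in C [ 0.994 -0.007 -0.112] tool x in C [0.009 1.    0.015] z [-0.111  0.016 -0.994] F [ 5.13 24.32  9.55] w 0.0402
```

Motion stopped at y ≈ 77 mm with the push force at 24 N. That could be the end stop, so I'll check with the cameras.

```bash
python3 - <<'E'
from where import *
i=cams.camera_info('wrist');np.savez('w4.npz',**i);wi=cams.camera('wrist');s=cams.camera('scene')
cv2.imwrite('pics/w4.png',wi[:,:,::-1]);cv2.imwrite('pics/s4.png',s[:,:,::-1])
cv2.imwrite('pics/c4.png',np.hstack([cv2.resize(wi[120:320,180:430],(400,320)),cv2.resize(s[180:260,220:320],(400,320))])[:,:,::-1])
show()
E
```

```text
t 8.57 tip carrier mm [ -7.6  77.  135.7] tool y in C [ 0.994 -0.006 -0.112] tool x in C [0.008 1.    0.015] z [-0.111  0.016 -0.994] F [ 4.56 20.81 10.37] w 0.04
```

View pics/c4.png

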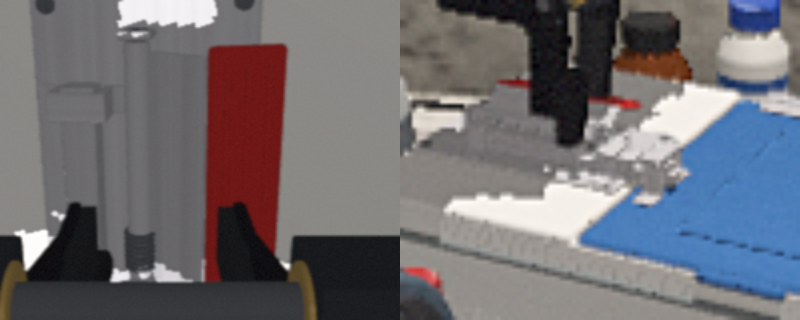

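The scene crop shows the lug moved right, its top now at about (262.8,197.5) against (249.3,194.3) before. I'll convert that to travel.

```bash
python3 - <<'E'
from where import *
Cc=lambda p:(C.inv().apply(p-O)*1e3).round(1)
a=cv2.imread('pics/s2.png').max(2);b=cv2.imread('pics/s4.png').max(2)
for im,r0,c0 in((a,(196,206),(240,262)),(b,(203,213),(250,275))):
  for r in range(*r0,2): print(r,im[r,c0[0]:c0[1]])
for y in (92,57.5): 
  P=np.array(cams.camera_info('scene')['pose']);K=cams.camera_info('scene')['intrinsics']
  for z in(.130,.172):
    q=K@(P[:3,:3].T@(O+C.apply([-.035,y/1e3,z])-P[:3,3]));print(y,z,(q[:2]/q[2]).round(1))
E
```

```text
196 [119 112 117 105 105 102  54  42  53  52  54  29  28  63 126 171 177 132
 136 130 162 151]
198 [110 110 103 125 125  57  41  36  42  36  27  31  22  76 201 211 168 167
 229 227 211 189]
200 [107 108  97 123 113  50  25  29  38  32  22  25  19 110 214 211 209 211
 196 182 201 215]
202 [ 94 111 114 116 129  64  25  25  32  35  42  36  17 107 198 198 194 196
 176 182 150 175]
204 [153 131 124 122 132  71  23  12  33  32  27  32  23  64 197 195 188 188
 188 188 187 187]
203 [118 132  61  23  27  12  24  27  41  20  25  34  30  23  31  26  28  46
  29  33  27  28  57 135 138]
205 [126 127  62  19  38  26  26  17  39  29  38  32  24  28  29  29  22 129
 133 128 128 124 116 113 132]
207 [120 130  65  20   8  23  12  22  26  26  25  31  21  33  31  22   8 118
 120 120 114 105 216 227 205]
209 [116 120 114 125 108 107  76  78  49  24  22  23  27  34  30  21  17 152
 147 125 142 215 220 197 146]
211 [127 123 123 123 120 131 131 128 110  46  18  30  30  40  21   1 116 171
 151 167 133 169 217 131 116]
92 0.13 [250.9 210.8]
92 0.172 [250.3 193.8]
57.5 0.13 [264.1 213.5]
57.5 0.172 [263.6 196.3]
```

The shift of about 13.8 px matches the full 34.5 mm of travel (13.2 px), so the bolt is home. I'll ease the push, then lift straight up to release the catch.

```bash
python3 -m crank '[[0,0,0,0,0,0,0.54],[0.3,0,0,0,0,0,0.54],[0,0,-0.4,0,0,0,0.54],[0,0,-0.6,0,0,0,0.54],[0,0,-0.8,0,0,0,0.54]]' && python3 -m crank '[[0.6,0,-1,0,0,0,0.54],[0,0,-4,0,0,0,0.54],[0,0,-5,0,0,0,0.54],[4,0,-4,0,0,0,0.54],[0,0,0,0,0,0,0.54]]'; python3 - <<'E'
from where import *
show()
s=cams.camera('scene');i=cams.camera_info('wrist');w=cams.camera('wrist');
cv2.imwrite('pics/s5.png',s[:,:,::-1])
cv2.imwrite('pics/c5.png',np.hstack([cv2.resize(w[120:420,180:480],(400,400)),cv2.resize(s[180:280,220:320],(400,400))])[:,:,::-1])
E
```

```text
time: 9.2
position: [0.5547, -0.0343, 0.2191]
tool_rot: [0.804, 0.591, -0.034, -0.054]
ft_force: [3.2, 11.5, -7.2]
grip_width: 0.0402
grip_force: 5.7
time: 9.82
position: [0.5871, 0.0015, 0.3634]
tool_rot: [0.803, 0.594, -0.033, -0.046]
ft_force: [-0.7, 0.0, -0.6]
grip_width: 0.0397
grip_force: 0.0
t 9.82 tip carrier mm [  9.6 120.1 293.9] tool y in C [ 0.994  0.001 -0.114] tool x in C [-0.001  1.     0.001] z [-0.114  0.001 -0.994] F [-0.66 -0.17 -0.64] w 0.0397
```

View pics/c5.png

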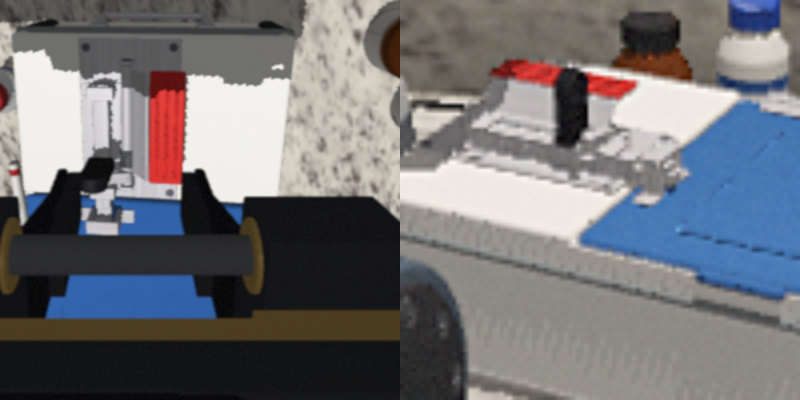

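The lug stays at the home position, the bolt passes through the keeper, and the red pad looks raised again. A numeric check of pad height against the first state comes next.

```bash
python3 - <<'E'
from h import *
for n in('s2','s4','s5'):
    m=red(cv2.imread(f'pics/{n}.png')[:,:,::-1].copy());m2=np.zeros_like(m);m2[185:215,268:280]=m[185:215,268:280]
    y,x=np.nonzero(m2);print(n,[(c,y[x==c].min(),y[x==c].max()) for c in range(269,279,3) if (x==c).any()])
    g=cv2.imread(f'pics/{n}.png').max(2);print(g[205,244:272])
E
```

```text
s2 [(269, np.int64(199), np.int64(202)), (272, np.int64(199), np.int64(203)), (275, np.int64(200), np.int64(203)), (278, np.int64(200), np.int64(201))]
[133  70  30  27  35  36  30  27  16  62 197 196 190 189 186 188 189 190
 188 185 190 188 190 188 188 190 192 197]
s4 [(272, np.int64(204), np.int64(205)), (275, np.int64(205), np.int64(206)), (278, np.int64(194), np.int64(206))]
[121 123 125 119 120 121 126 127  62  19  38  26  26  17  39  29  38  32
  24  28  29  29  22 129 133 128 128 124]
s5 [(269, np.int64(199), np.int64(202)), (272, np.int64(199), np.int64(203)), (275, np.int64(200), np.int64(203)), (278, np.int64(200), np.int64(201))]
[106 129 191 192 193 191 190 190 189 188 190 187 189 198 144  50  16  33
  32  41  29  24  51 196 190 190 192 194]
```

The pad is back exactly at its original height, so the catch is in the notch. The lug is home.

```bash
python3 -c "
from rig import ticket
print(ticket.hand_in())"
```

```text
the job is handed in; nothing more can be done
None
```

The job is handed in (no verdict was returned): camera checks show the lid flat, the bolt at its full 34.5 mm through the keeper, and the catch back up in its notch, with the arm clear after about 10 s.

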